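# Load the second clay house and hold up the carrier

### The job

Set the loose blue clay house into the empty pocket of the plywood carrier, flat and square, without dropping it, and let go of it while the carrier still stands on its round bat. Then lift the loaded carrier by its upright red-topped handle straight up to about 15 cm above the bat and finish while holding it there, level and steady, with both houses still seated in their pockets. Leave the jars, mug, bowl and brush where they are.

Things in the scene. Friction and masses are not known exactly. Their poses are not given: they have to be found in the camera images.
- blue_house: Loose clay house, blue walls and roof on a terracotta slab, on the table. Slab 60 mm along x, 72 along y, 8 thick; walls on its middle 44 mm along x, 28 along y, from 8 to 38 mm up; gable roof no wider than the walls, ridge along x 50 mm up, chimney to 54. Grip the plain walls facing +y and -y, 28 mm apart. 0.2 kg. Origin: centre of underside; z up; either way round is alike
- red_house: The same house with red walls and white roof, already in the other pocket. Slab 60 mm along x, 72 along y, 8 thick; walls on its middle 44 mm along x, 28 along y, from 8 to 38 mm up; gable roof no wider than the walls, ridge along x 50 mm up, chimney to 54. Grip the plain walls facing +y and -y, 28 mm apart. 0.2 kg. Origin: centre of underside; z up; either way round is alike
- carrier: Loose plywood carrier on the bat, 230 mm along x, 92 along y, 0.35 kg. Its surround, 14 mm high, leaves two pockets 66 mm along x by 78 along y, 6 mm deep (3 mm play all round a house's slab), with grey floors, centred 75 mm either side of the handle. Origin: centre of the underside, 12 mm above the table at the start; x towards the empty pocket, z up
- empty_pocket (a point): centre of the floor of the empty pocket, 8 mm above the carrier's underside; axes as the carrier's. A seated house has its origin here, its x along the carrier's x either way round
- full_pocket (a point): centre of the floor of the pocket that holds the red-walled house; axes as the carrier's
- handle (a point): Grip point, 105 mm above the carrier's underside, on the handle: an upright red-topped wooden blade at the carrier's middle, 20 mm thick along the carrier's x (grip across this), 60 mm wide along y, top at 120 mm. Its faces are 65 mm from the pocket centres: carry a house gripped across y, so that the gripper passes beside it. Axes as the carrier's
- bat: fixed round pale plaster bat, 280 mm across, 12 mm high, under the carrier. Origin: centre of its underside, on the table
- jar_yellow: closed paint jar, yellow with a black lid, 72 mm across, 61 mm high; bystander. Origin: centre of its underside
- jar_red: closed paint jar, red with a black lid, 72 mm across, 61 mm high; bystander. Origin: centre of its underside
- jar_green: closed paint jar, green with a black lid, 72 mm across, 61 mm high; bystander. Origin: centre of its underside
- mug: blue ceramic mug, 76 mm across, 75 mm high; bystander. Origin: centre of its underside
- bowl: white ceramic bowl, 110 mm across, 40 mm high; bystander. Origin: centre of its underside
- brush: paint brush lying on the table behind the bat; bystander. Its x runs along the brush
Not all that is in view belongs to the job. Leave any purple or turquoise look-alike of the blue_house alone.

How it is judged (in metres and radians):
On the way, in this order (a step that is already met when the one before it is completed fails the run):
1. the blue house sits flat and square in the empty pocket, let go, with the carrier still on the bat (x of blue_house in the frame of empty_pocket between -0.0045 and 0.0045 m and y of blue_house in the frame of empty_pocket between -0.0045 and 0.0045 m and z of blue_house in the frame of empty_pocket between -0.003 and 0.003 m and angle between the x axis of each of blue_house, red_house and the x axis of carrier, either way round below 0.1 rad and angle between the z axis of each of blue_house, red_house and the z axis of carrier, either way round below 0.05 rad and x of red_house in the frame of full_pocket between -0.0045 and 0.0045 m and y of red_house in the frame of full_pocket between -0.0045 and 0.0045 m and z of red_house in the frame of full_pocket between -0.003 and 0.003 m and contact force between blue_house and the fingers below 0.05 N and linear speed of blue_house below 0.02 m/s and height (world z) of carrier below 0.02 m), for 0.2 s.
2. the loaded carrier is lifted clear of the bat by its handle, level, 10 to 24 cm above the table (x of blue_house in the frame of empty_pocket between -0.0045 and 0.0045 m and y of blue_house in the frame of empty_pocket between -0.0045 and 0.0045 m and z of blue_house in the frame of empty_pocket between -0.003 and 0.003 m and angle between the x axis of each of blue_house, red_house and the x axis of carrier, either way round below 0.1 rad and angle between the z axis of each of blue_house, red_house and the z axis of carrier, either way round below 0.05 rad and x of red_house in the frame of full_pocket between -0.0045 and 0.0045 m and y of red_house in the frame of full_pocket between -0.0045 and 0.0045 m and z of red_house in the frame of full_pocket between -0.003 and 0.003 m and height (world z) of carrier between 0.1 and 0.24 m and angle between carrier's own z axis and vertical below 0.1 rad and horizontal distance between carrier and bat below 0.1 m and contact force between carrier and bat below 0.1 N and contact force between carrier and the fingers above 2 N and distance between the grasp point and handle below 0.045 m), for 0.2 s.
At the end, for the whole second after the job is handed in: Carrier held by its handle (TCP within 45 mm of the grip point), underside 10-24 cm above the table, within 10 cm of the bat's centre, tilt < 0.10 rad, still (0.03 m/s, 0.15 rad/s); both houses in their pockets: 4.5 mm sideways, 3 mm in height, square to 0.10 and flat to 0.05 rad (all of step 2 and linear speed of carrier below 0.03 m/s and angular speed of carrier below 0.15 rad/s); the arm keeps its last pose, push and grip.
It fails at once if the blue house is dropped (falls free at over 0.5 m/s) (linear speed of blue_house above 0.5 m/s and contact force between blue_house and the fingers below 0.01 N and contact force between blue_house and carrier below 0.01 N).
It fails at once if the carrier is tipped by over 0.35 rad (angle between carrier's own z axis and vertical above 0.35 rad).
It fails at once if a jar, the mug, the bowl or the brush is moved by over 40 mm (distance of any of jar_yellow, jar_red, jar_green, mug, bowl, brush from where it was at the start of the episode above 0.04 m).
It also fails if it takes over 58 s, if anything falls off the work surface, if the arm or the gripper's body presses on something with over 40 N, if the wrist force passes 120 N, or if a joint passes its speed limit or range.

### The arm

A 7-joint arm with a two-finger parallel gripper is mounted at the origin on the work surface. World frame = base frame: x ahead of the robot, y to its left, z up, the work surface at z = 0. Lengths are in mm, angles in degrees, forces in N, time in s.
With the tool pointing down it reaches from about 400 to 850 mm from the base axis. Payload 10.4 kg.
Tool frame: the origin (TCP) lies between the finger pads, 19 mm behind the fingertips; this is the grasp point; z points along the fingers, y is the line along which they close (so a half turn about z gives the same grasp; the last joint's range is limited). The gripper opens to 87 mm and grips with 3 to 60 N. Pads are 19 mm wide; open, the fingers measure 117 mm over their backs; the gripper's body (75 mm by 190 mm) begins 51 mm behind the grasp point.
Start: joints at [-78.014, 19.034, -3.707, 83.658, 1.238, 77.344, -5.071], TCP at [143.566, 608.308, 241.276] pointing down, gripper open.
Joint ranges: [-148.97, 148.97], [-28.65, 121.19], [-84.17, 76.75], [9.2, 138.47], [-72.65, 252.65], [3.7, 117.97], [-149.18, 149.18]. Speed limits (degrees/s): [127.2, 127.2, 159.86, 159.86, 180, 180, 180].

### API

Orientations are given as a 3x3 rotation matrix whose columns are the frame's x, y, z axes.
In Python, from plant import arm, vision, finder gives the robot as it stands.
- The arm moves only by the tool step_arm, never from a script. Its argument "increments" is a list that holds one entry, the list of rows, each a list of 5 numbers: the closure, from 0 (fully open) to 1 (shut), then the shift along the tool's x, y, z each as a share of 30 cm, from -1 to 1, then the turn about the tool's z as a share of pi/2 rad, from -1 to 1. In form: [[[hand, x, y, z, turn], ...]]. A call has exactly 8 rows; each row shifts and turns the commanded pose from where the row before left it, along the tool's axes as they then stand; what a row does not reach is not made up. A row lasts 1/10 s, in which the tool goes at most 50 mm and 8.59 degrees, less where a joint would pass 70% of its speed; a pose out of reach is approached as far as the arm can. A call with a number of a shift or a turn outside -1 to 1 is refused whole. A call with a gripper value outside its range is refused whole. The fingers move at their own pace and stop on an object; "grip_force" is the grip in N (left out, the last holds). Time passes only in rows, so rows that do not move let the fingers close, or fill a call up. It gives the time, the measured TCP pose, the force, the opening and the grip force at its end, in the units of the state.
- arm.state(): the state, without advancing time (a new reading comes with each control period).
- vision.grab_frame(name): name is "side" or "top" or "wrist"; returns a dict with "color" (420x560x3 uint8, red, green, blue), "fx", "fy", "cx", "cy" (pixels), "cam_to_world" (4x4, takes a point from camera to world coordinates). Camera axes: x right, y up, looking along -z (the intrinsics and any distortion apply to the point x, -y, -z); pixel columns grow to the right and rows downward; lengths in mm; the calibration is good to about 2 mm. A picture is of the moment at which its call begins. There is no depth.
- arm.job_done(): hands the job in; it is judged then, once.
Trained networks look in a picture, given as the dict that the camera call returned (one of the last four; its "shot" number tells which), for a name from the list of things; names that differ only in an ending like _2 or _b are one class to them, and where a whole thing is asked for, a point or a joint stands for the part that bears it (a point fixed in the world has none). Each returns a list of dicts, best first, with "p" (0 to 1); they miss things now and then, are a little off and sometimes report something else, mostly with a low value. They report only what shows in the picture. A call takes as long as a camera call. They do not tell look-alikes from the thing itself.
- finder.find_in(picture, query): "xyz" ([x, y, z] in mm, in the coordinates of the camera as it stood for that picture, good to about 4 mm: the middle of the surface that is visible of it).
- finder.trace(picture, query): "region" (420x560 bool, what is visible of it).
- finder.spot_point(picture, query): "xyz" ([x, y, z] in mm, in the coordinates of the camera as it stood for that picture, good to about 4 mm: a listed point, or the origin of a listed thing).
The state is a dict: "time_s": time; "qpos": joint angles; "dq": joint speeds; "effort": joint torques, N m; "tool_pos": TCP position; "tool_rot": TCP orientation; "ft_force": force on the tool from outside, world axes, zero at the start; "wrist_torque": the same for the moment, N m; "grip_width": opening from 0.0 (shut) to 1.0 (fully open); "gripper_force": force on a finger pad.
Only numpy, scipy, OpenCV 4.12 (cv2) and the standard library are available. Lean on these libraries where they do the work, as an engineer would, in place of code of your own. Each camera call takes 0.05 s, during which the arm holds its last target. There are 200 camera calls.

## Working session

There is one attempt and no reset: what is moved stays moved. The work goes in short steps, Python scripts to look and compute and a tool call to move; the robot and the scene stay as the last step left them, time stands still between calls to the robot, and variables do not carry over. Pictures are saved under pics/ and viewed, at most 10 in all, crops included, and the job is handed in when it is done.

Besides the shell and the picture viewer there is one more tool, called after "Emit:" by a JSON object that holds its "method" and its "body", one argument or row to a line. step_arm: Moves the arm, as the interface text tells. Shift numbers are shares of 30 cm and turn numbers shares of pi/2 rad, none past 1 either way. Its arguments: {"type":"object","properties":{"increments":{"type":"array","items":{"type":"array","items":{"type":"array","items":{"type":"number"}}}},"grip_force":{"type":"number"}},"required":["increments"]}

```bash
mkdir -p pics; cat > h.py <<'E'
import numpy as np, cv2
from plant import arm, vision, finder
def w(f,p):
    return (f["cam_to_world"]@np.r_[p,1])[:3]
def pix(f,P):
    c=np.linalg.inv(f["cam_to_world"])@np.r_[P,1]
    return np.array([f["cx"]+f["fx"]*c[0]/-c[2], f["cy"]+f["fy"]*-c[1]/-c[2]])
def ray(f,u,v,z):
    d=np.array([(u-f["cx"])/f["fx"],-(v-f["cy"])/f["fy"],-1]); M=f["cam_to_world"]
    D=M[:3,:3]@d; o=M[:3,3]; return o+D*(z-o[2])/D[2]
def save(f,n): cv2.imwrite("pics/"+n,f["color"][:,:,::-1])
E
python3 - <<'E'
from h import *
np.set_printoptions(precision=1,suppress=True)
s=arm.state();print(s["time_s"],s["tool_pos"],s["tool_rot"],s["grip_width"])
for n in("top","side"):
    f=vision.grab_frame(n);save(f,n+"0.png");print(n,[k for k in f],f["fx"],f["cam_to_world"])
    for q in("blue_house","red_house","carrier","empty_pocket","full_pocket","handle","bat"):
        print(q,[(round(d["p"],2),w(f,d["xyz"])) for d in finder.spot_point(f,q)[:3]])
E
```

```text
0.0 [143.5 607.9 240.4] [[-1.   0.2 -0. ]
 [ 0.2  1.  -0. ]
 [-0.  -0.  -1. ]] 0.9970951306225055
top ['color', 'fx', 'fy', 'cx', 'cy', 'cam_to_world', 'shot'] 431.8684348813111 [[  -0.1    1.    -0.2  287.1]
 [  -1.    -0.1    0.   -18. ]
 [  -0.     0.2    1.  1392.1]
 [   0.     0.     0.     1. ]]
blue_house [(0.97, array([381.6, 202.5,   2. ])), (0.81, array([663.3, 143.6,  -2.1])), (0.66, array([466.6, 291.8,   1.2]))]
red_house [(0.69, array([ 639.9, -117.7,   17.1]))]
carrier []
empty_pocket [(0.69, array([ 489.9, -126.1,   18.3]))]
full_pocket [(0.56, array([ 636.8, -128.4,   18.4]))]
handle [(0.66, array([ 563.1, -123.7,  110.6])), (0.29, array([ 533.3, -449. ,   -3.4]))]
bat [(0.87, array([ 560.8, -125.3,   -2.9]))]
side ['color', 'fx', 'fy', 'cx', 'cy', 'cam_to_world', 'shot'] 403.36376263820637 [[   0.9    0.3   -0.3  167.8]
 [  -0.4    0.6   -0.7 -911.9]
 [   0.     0.8    0.7  931.9]
 [   0.     0.     0.     1. ]]
blue_house [(0.76, array([379.3, 199.6,  -0.1])), (0.68, array([471.4, 295.2,  -1.2])), (0.64, array([536.7, 169.9,   3.1]))]
red_house [(0.67, array([ 644.4, -122.9,   18.5]))]
carrier [(0.79, array([ 561.5, -126.5,   13.5])), (0.57, array([538.4, 166.8,   2.7]))]
empty_pocket [(0.64, array([ 487.1, -129.1,   15.9]))]
full_pocket [(0.92, array([ 638.2, -119.2,   18.8]))]
handle [(0.81, array([ 565.8, -123.9,  116.3]))]
bat [(0.56, array([ 563.9, -119.6,   -1.9]))]
```

View pics/top0.png

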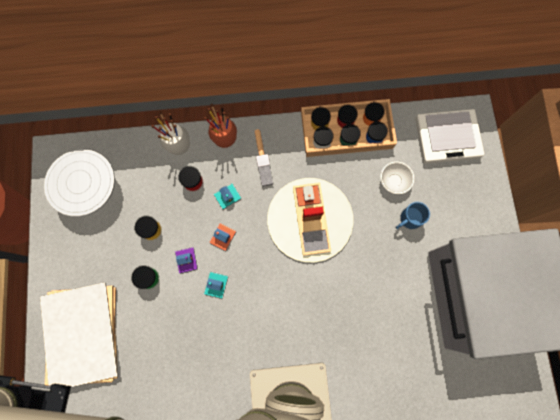

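View pics/side0.png

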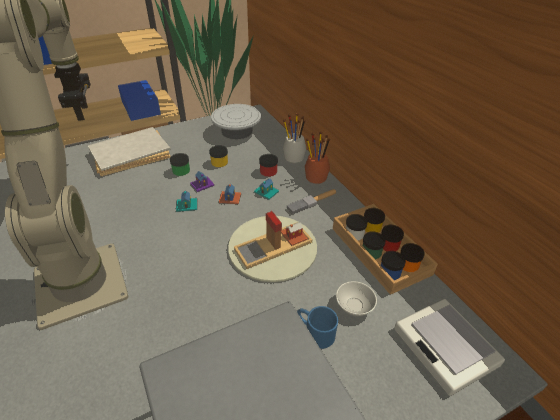

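The blue house is the one on the terracotta slab: top (222,237), side (230,195). The neighbours are turquoise or purple. The empty pocket is at top (315,240). Next I'll measure the yaw angles.

```bash
cat >> h.py <<'E'
def orange(f,c,r=30):
    h=cv2.cvtColor(f["color"],cv2.COLOR_RGB2HSV); m=((h[...,0]<17)&(h[...,1]>110)&(h[...,2]>60)).astype(np.uint8)
    k=np.zeros_like(m); cv2.circle(k,tuple(int(x) for x in c),r,1,-1); return m*k
def rect(f,m,z):
    v,u=np.nonzero(m); P=np.array([ray(f,a,b,z)[:2] for a,b in zip(u,v)],np.float32)
    return cv2.minAreaRect(P),len(u)
E
python3 - <<'E'
from h import *
for n in("top","side"):
    f=vision.grab_frame(n); c=pix(f,[537,168,8]); print(n,c,rect(f,orange(f,c,24),8))
    print([(round(d["p"],2),w(f,d["xyz"]).round(1)) for d in finder.spot_point(f,"blue_house")])
s=arm.state(); print(s["tool_rot"].round(3).tolist())
E
```

```text
top [222.2774244  234.83049426] (((530.4715576171875, 168.49952697753906), (59.35136795043945, 70.76403045654297), 57.725799560546875), 251)
[(0.95, array([533.8, 168. ,  -0.7])), (0.85, array([376.6, 203. ,   1.9])), (0.76, array([662.9, 143.6,  -2.3])), (0.64, array([462.3, 292.5,  -2. ]))]
side [230.1385835  196.07465667] (((542.9834594726562, 179.74722290039062), (103.03852844238281, 71.3908462524414), 57.99135208129883), 150)
[(0.85, array([536.8, 169.2,   6.3])), (0.73, array([468.2, 292.2,  -3.9])), (0.71, array([675. , 145.9,  -2. ])), (0.57, array([379.2, 198.4,   2. ]))]
[[-0.973, 0.23, 0.0], [0.23, 0.973, 0.0], [0.0, 0.0, -1.0]]
```

Emit:
{"method": "step_arm", "body": {
  "increments": [
    [[0,-0.13,-0.09,0,0],[0,-0.13,-0.09,0,0],[0,-0.13,-0.09,0,0],[0,-0.13,-0.09,0,0],[0,-0.13,-0.09,0,0],[0,-0.13,-0.09,0,0],[0,-0.13,-0.09,0,0],[0,-0.13,-0.09,0,0]]
  ]
}}

```text
time_s: 1.8
tool_pos: [398.7, 324.8, 241.6]
tool_rot: [[-0.973, 0.23, 0.0], [0.23, 0.973, 0.001], [-0.0, 0.001, -1.0]]
ft_force: [1.9, 0.4, 0.1]
grip_width: 1.001
gripper_force: 0.0
```

Emit:
{"method": "step_arm", "body": {
  "increments": [
    [[0,-0.13,-0.09,0,0],[0,-0.13,-0.09,0,0],[0,-0.13,-0.09,0,0],[0,0,0,0,0.09],[0,0,0,0,0.09],[0,0,0,0,0.09],[0,0,0,0,0.09],[0,0,0,0,0.09]]
  ]
}}

```text
time_s: 2.6
tool_pos: [492.9, 220.7, 241.3]
tool_rot: [[-0.586, 0.81, 0.0], [0.81, 0.586, 0.0], [0.0, 0.0, -1.0]]
ft_force: [0.6, -0.6, 0.2]
grip_width: 0.997
gripper_force: 0.0
```

Emit:
{"method": "step_arm", "body": {
  "increments": [
    [[0,0,0,0,0.09],[0,0,0,0,0.09],[0,0,0,0,0.09],[0,0,0,0,0.09],[0,0,0,0,0.09],[0,0,0,0,0.09],[0,0,0,0,0.09],[0,0,0,0,0.09]]
  ]
}}

```text
time_s: 3.4
tool_pos: [492.9, 220.7, 241.3]
tool_rot: [[0.483, 0.875, 0.0], [0.875, -0.483, 0.0], [0.0, -0.0, -1.0]]
ft_force: [-0.1, -0.0, -0.4]
grip_width: 1.0
gripper_force: 0.0
```

```bash
cat >> h.py <<'E'
def to(P,yaw=None):
    "increments (shares of 0.3 m / of 90 deg) from the present pose to TCP P with tool y at world yaw"
    s=arm.state(); R=np.array(s["tool_rot"]); d=R.T@(np.array(P)-s["tool_pos"])/300
    y=np.degrees(np.arctan2(R[1,1],R[0,1])); print("t",s["time_s"],"pos",np.round(s["tool_pos"],1),"yaw_y",round(y,2),"width",round(s["grip_width"],3),"F",np.round(s["ft_force"],1),"q",np.round(s["qpos"]))
    print("shift",d.round(4), "turn", None if yaw is None else round(-((yaw-y+180)%360-180)/90,4))
E
python3 - <<'E'
from h import *
to([535,168.5,150],-32.3)
f=vision.grab_frame("wrist"); save(f,"w1.png"); print(pix(f,[535,168,8]),f["cam_to_world"].round(2).tolist(),f["fx"])
print([(round(d["p"],2),w(f,d["xyz"]).round(1)) for d in finder.spot_point(f,"blue_house")])
c=pix(f,[535,168,8]);print(rect(f,orange(f,c,130),8))
E
```

```text
t 3.4 pos [492.9 220.7 241.3] yaw_y -28.91 width 1.0 F [-0.1 -0.  -0.4] q [-51.   8.  25.  98.  -4.  75. -55.]
shift [-0.0845  0.2071  0.3044] turn 0.0377
[336.55084211 201.09021698] [[0.88, 0.46, 0.14, 533.32], [-0.48, 0.84, 0.26, 292.08], [-0.0, -0.3, 0.95, 384.08], [0.0, 0.0, 0.0, 1.0]] 373.08414952142897
[(0.89, array([537.6, 168.1,  -1.5])), (0.84, array([471.8, 287.3,   1.8])), (0.81, array([383.3, 195.5,   3. ])), (0.61, array([ 6.658e+02,  1.454e+02, -1.000e-01]))]
(((508.9617919921875, 198.89625549316406), (75.3685073852539, 161.0701446533203), 41.48130798339844), 2228)
```

View pics/w1.png

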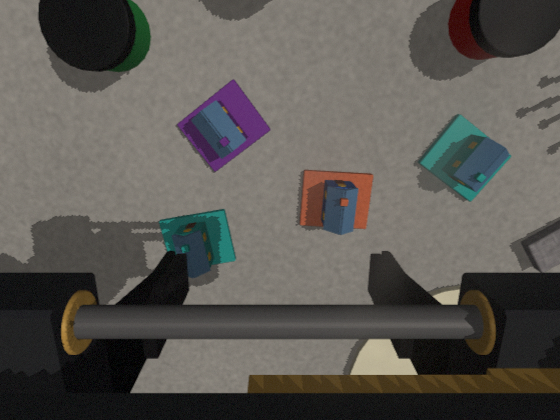

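The wrist view shows the terracotta-slab house at (337,200), slab corners about (305,170), (372,173), (369,228), (300,225). Nothing is in the fingers' way.

```bash
python3 - <<'E'
from h import *
f=vision.grab_frame("wrist"); c=(337,200)
m=orange(f,c,48); n,l,s,_=cv2.connectedComponentsWithStats(m); m=(l==1+np.argmax(s[1:,4])).astype(np.uint8)
r,_=rect(f,m,8); print(r)
to([*r[0],150],-32.3)
E
```

```text
((534.4500732421875, 170.05943298339844), (60.28519058227539, 71.24967193603516), 57.72999572753906)
t 3.55 pos [492.8 220.8 241.3] yaw_y -28.4 width 0.996 F [ 0.1  0.6 -0.3] q [-51.   8.  25.  98.  -4.  75. -54.]
shift [-0.0827  0.2024  0.3044] turn 0.0433
```

Emit:
{"method": "step_arm", "body": {
  "increments": [
    [[0,-0.042,0.101,0,0],[0,-0.041,0.101,0,0],[0,0,0,0,0.041],[0,0,0,0.13,0],[0,0,0,0.13,0],[0,0,0,0,0],[0,0,0,0,0],[0,0,0,0,0]]
  ]
}}

```text
time_s: 4.35
tool_pos: [535.3, 170.2, 165.5]
tool_rot: [[0.533, 0.846, 0.003], [0.846, -0.533, 0.001], [0.003, 0.001, -1.0]]
ft_force: [0.4, 0.4, 0.8]
grip_width: 0.998
gripper_force: 0.0
```

```bash
python3 - <<'E'
from h import *
f=vision.grab_frame("wrist"); save(f,"w2.png"); c=pix(f,[534.5,170,8]); print(c)
m=orange(f,c,75); n,l,s,_=cv2.connectedComponentsWithStats(m); m=(l==1+np.argmax(s[1:,4])).astype(np.uint8)
r,_=rect(f,m,8); print(r)
print([(round(d["p"],2),w(f,d["xyz"]).round(1)) for d in finder.spot_point(f,"blue_house")[:2]])
to([*r[0],30],-32.3)
E
```

```text
[275.86593695 197.53466475]
((534.8574829101562, 169.83221435546875), (59.628692626953125, 71.1527099609375), 57.85216522216797)
[(0.91, array([538.1, 167.9,  -1.8])), (0.73, array([666.6, 148.2,  -1.9]))]
t 4.45 pos [535.2 170.3 165.3] yaw_y -32.22 width 1.0 F [-0.2  1.2  0.3] q [-46.  15.  28. 101.  -7.  66. -48.]
shift [-0.0031 -0.0007  0.4509] turn 0.0009
```

View pics/w2.png

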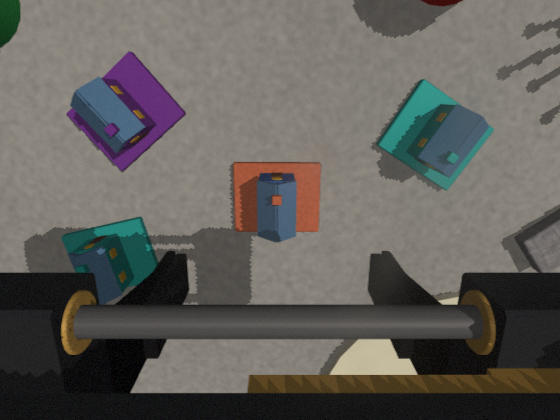

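Emit:
{"method": "step_arm", "body": {
  "grip_force": 20,
  "increments": [
    [[0,-0.002,0,0.13,0],[0,0,0,0.13,0],[0,0,0,0.1,0],[0,0,0,0.06,0],[0,0,0,0.03,0],[0,0,0,0,0],[0,0,0,0,0],[0,0,0,0,0]]
  ]
}}

```text
time_s: 5.25
tool_pos: [534.8, 169.8, 29.7]
tool_rot: [[0.534, 0.846, 0.002], [0.846, -0.534, 0.001], [0.002, 0.001, -1.0]]
ft_force: [-0.2, -0.0, 0.1]
grip_width: 1.0
gripper_force: 0.0
```

Emit:
{"method": "step_arm", "body": {
  "increments": [
    [[1,0,0,0,0],[1,0,0,0,0],[1,0,0,0,0],[1,0,0,0,0],[1,0,0,0,0],[1,0,0,0,0],[1,0,0,0,0],[1,0,0,0,0]]
  ]
}}

```text
time_s: 6.05
tool_pos: [533.9, 169.3, 28.2]
tool_rot: [[0.534, 0.846, 0.0], [0.846, -0.534, 0.0], [0.0, -0.0, -1.0]]
ft_force: [-0.5, -1.1, -1.3]
grip_width: 0.354
gripper_force: 0.0
```

Emit:
{"method": "step_arm", "body": {
  "increments": [
    [[1,0,0,0,0],[1,0,0,0,0],[1,0,0,0,0],[1,0,0,0,0],[1,0,0,0,0],[1,0,0,0,0],[1,0,0,0,0],[1,0,0,0,0]]
  ]
}}

```text
time_s: 6.85
tool_pos: [533.8, 169.3, 28.2]
tool_rot: [[0.534, 0.846, -0.0], [0.846, -0.534, 0.0], [0.0, -0.0, -1.0]]
ft_force: [1.0, 0.0, -1.3]
grip_width: 0.319
gripper_force: 20.0
```

Emit:
{"method": "step_arm", "body": {
  "increments": [
    [[1,0,0,-0.02,0],[1,0,0,-0.06,0],[1,0,0,-0.1,0],[1,0,0,-0.12,0],[1,0,0,-0.12,0],[1,0,0,-0.12,0],[1,0,0,-0.06,0],[1,0,0,0,0]]
  ]
}}

```text
time_s: 7.65
tool_pos: [535.1, 169.7, 211.4]
tool_rot: [[0.534, 0.845, 0.004], [0.845, -0.534, 0.003], [0.005, 0.002, -1.0]]
ft_force: [0.4, -0.1, -1.5]
grip_width: 0.32
gripper_force: 20.0
```

```bash
python3 - <<'E'
from h import *
f=vision.grab_frame("top")
# carrier yaw: grey pocket floor + wood outline, enlarge crop
h=f["color"][160:275,255:370]; cv2.imwrite("pics/c1.png",cv2.resize(h[:,:,::-1],None,fx=5,fy=5,interpolation=cv2.INTER_CUBIC))
for q in("empty_pocket","full_pocket","handle"): print(q,[(round(d["p"],2),w(f,d["xyz"]).round(1)) for d in finder.spot_point(f,q)[:1]])
to([490,-20,200],-87)
E
```

```text
empty_pocket [(0.95, array([ 487.6, -125.8,   18.6]))]
full_pocket [(0.97, array([ 635.1, -127.3,   18.2]))]
handle [(0.69, array([ 563. , -125.6,  114.4]))]
t 7.85 pos [533.1 169.1 206.7] yaw_y -32.27 width 0.322 F [ 0.2 -0.4 -2.1] q [-47.  13.  28.  98.  -6.  71. -49.]
shift [-0.6095  0.2152  0.0234] turn 0.6081
```

View pics/c1.png

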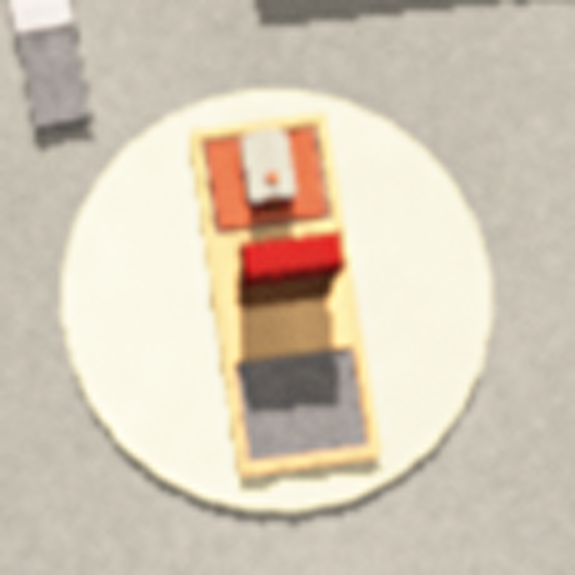

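Emit:
{"method": "step_arm", "body": {
  "increments": [
    [[1,-0.06,0.01,0,0],[1,-0.12,0.02,0,0],[1,-0.14,0.024,0,0],[1,-0.14,0.025,0,0],[1,-0.14,0.025,0,0],[1,-0.14,0.025,0,0],[1,-0.1,0.018,0,0],[1,-0.05,0.008,0,0]]
  ]
}}

```text
time_s: 8.65
tool_pos: [428.6, -84.3, 207.4]
tool_rot: [[0.537, 0.844, -0.001], [0.844, -0.537, 0.001], [-0.0, -0.002, -1.0]]
ft_force: [0.3, 0.4, -0.3]
grip_width: 0.323
gripper_force: 20.0
```

Emit:
{"method": "step_arm", "body": {
  "increments": [
    [[1,0,0,0,0.06],[1,0,0,0,0.09],[1,0,0,0,0.09],[1,0,0,0,0.09],[1,0,0,0,0.09],[1,0,0,0,0.09],[1,0,0,0,0.06],[1,0,0,0,0.03]]
  ]
}}

```text
time_s: 9.45
tool_pos: [430.1, -81.1, 207.5]
tool_rot: [[0.998, 0.062, -0.001], [0.062, -0.998, -0.0], [-0.001, 0.0, -1.0]]
ft_force: [0.1, -1.0, -0.6]
grip_width: 0.318
gripper_force: 20.0
```

```bash
python3 - <<'E'
from h import *
f=vision.grab_frame("top"); C=np.array([[192,132],[325,118],[380,465],[243,480]])/5+[255,160]
W=np.array([ray(f,u,v,26)[:2] for u,v in C]); print(W.round(1),W.mean(0)); d=W[2]+W[3]-W[0]-W[1]; print("carrier yaw",np.degrees(np.arctan2(d[1],d[0])),np.hypot(*d)/2)
to([488,-126,200],-87)
f=vision.grab_frame("wrist"); save(f,"w3.png"); print(f["cam_to_world"].round(2).tolist())
for q in("empty_pocket","full_pocket","handle"): print(q,[(round(d["p"],2),w(f,d["xyz"]).round(1)) for d in finder.spot_point(f,q)[:1]])
E
```

```text
[[ 671.2  -77.6]
 [ 671.9 -165.6]
 [ 441.2 -173.6]
 [ 440.4  -86.2]] [ 556.16657104 -125.75136889]
carrier yaw -177.93481743711905 230.9028322239599
t 9.5 pos [430.1 -81.1 207.5] yaw_y -86.54 width 0.321 F [ 0.2 -0.1 -1.5] q [-32.  -6.  35. 115.   4.  71. -85.]
shift [0.1836 0.1612 0.0247] turn 0.0051
[[0.06, 0.95, 0.3, 512.9], [-1.0, 0.06, 0.02, -76.35], [0.0, -0.3, 0.95, 350.09], [0.0, 0.0, 0.0, 1.0]]
empty_pocket [(0.74, array([ 489. , -125.9,   18.6]))]
full_pocket []
handle []
```

View pics/w3.png

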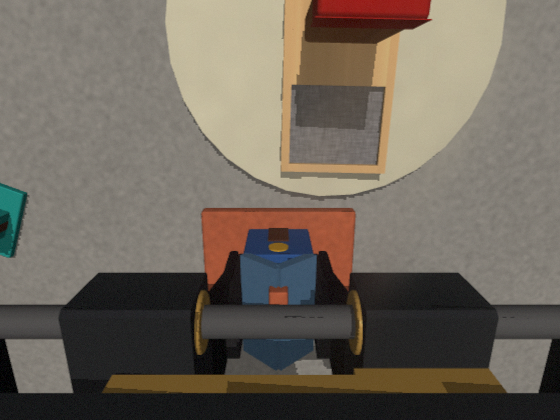

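The pocket floor's corners are at about (292,87), (384,87), (382,166), (290,163). The held slab's front edge is at row 209, columns 202 to 355, and it is square in the hand.

```bash
cat >> h.py <<'E'
def grey(f,c):
    h=cv2.cvtColor(cv2.medianBlur(f["color"],5),cv2.COLOR_RGB2HSV); m=((h[...,1]<60)&(h[...,2]<140)).astype(np.uint8)
    n,l,s,_=cv2.connectedComponentsWithStats(cv2.morphologyEx(m,cv2.MORPH_OPEN,np.ones((5,5),np.uint8)),connectivity=4); return (l==l[int(c[1]),int(c[0])]).astype(np.uint8)
E
python3 - <<'E'
from h import *
f=vision.grab_frame("wrist"); m=grey(f,(340,150)); r,n=rect(f,m,20); print(n,r,cv2.boundingRect(m))
s=arm.state(); z=s["tool_pos"][2]-20.2
for (u,v) in [(202,209),(355,209)]: print(np.array(s["tool_rot"]).T@(ray(f,u,v,z)-s["tool_pos"]))
o=orange(f,(280,240),90); 
for v in (212,220,230,238): 
    u=np.nonzero(o[v])[0]; print(v,u.min(),u.max(),[(np.array(s["tool_rot"]).T@(ray(f,a,v,z)-s["tool_pos"])).round(1) for a in (u.min()-.5,u.max()+.5)])
E
```

```text
6942 ((488.91650390625, -127.86770629882812), (65.94145202636719, 78.56719207763672), 2.1850967407226562) (290, 86, 94, 80)
[ 32.11994006 -34.32148126  20.18832458]
[32.20509927 35.5728591  20.18659251]
212 202 354 [array([ 30.7, -34.6,  20.2]), array([30.8, 35.4, 20.2])]
220 202 354 [array([ 26.8, -34.9,  20.2]), array([26.9, 35.7, 20.2])]
230 202 353 [array([ 21.9, -35.2,  20.2]), array([22. , 35.5, 20.2])]
238 203 353 [array([ 17.9, -34.9,  20.2]), array([18. , 35.8, 20.2])]
```

Emit:
{"method": "step_arm", "body": {
  "increments": [
    [[1,0.05,0.046,0,0],[1,0.082,0.074,0,0],[1,0.05,0.046,0,0],[1,0,0,0,0.014],[1,0,0,0.08,0],[1,0,0,0.13,0],[1,0,0,0.12,0],[1,0,0,0.08,0]]
  ]
}}

```text
time_s: 10.55
tool_pos: [486.8, -126.5, 82.9]
tool_rot: [[0.999, 0.044, -0.003], [0.044, -0.999, 0.001], [-0.003, -0.001, -1.0]]
ft_force: [0.7, 0.7, -2.1]
grip_width: 0.316
gripper_force: 20.0
```

```bash
python3 - <<'E'
from h import *
to([487.7,-127.5,48.5],-87.8)
f=vision.grab_frame("wrist"); save(f,"w4.png")
s=arm.state();R=np.array(s["tool_rot"])
for P in ([30,-36,20.2],[30,36,20.2]): print(pix(f,s["tool_pos"]+R@P))
E
```

```text
t 10.55 pos [ 486.8 -126.5   82.9] yaw_y -87.49 width 0.316 F [ 0.7  0.7 -2.1] q [-25.  15.  39. 114. -11.  55. -68.]
shift [0.0032 0.0035 0.1146] turn 0.0035
[199.06993594 215.13351065]
[353.03476215 215.20227939]
```

View pics/w4.png

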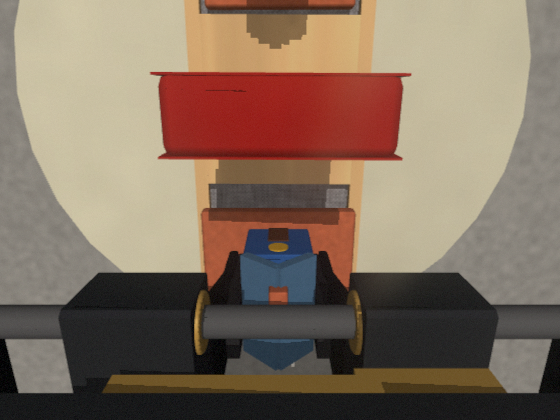

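The held slab (front edge row 209, columns 202 to 355) hangs over the pocket, whose handle-side edge shows at row 184, columns 209 to 350. I'll compare the two numerically.

```bash
python3 - <<'E'
from h import *
f=vision.grab_frame("wrist"); s=arm.state();R=np.array(s["tool_rot"]);p=np.array(s["tool_pos"]); print(p)
T=lambda u,v,z:(R.T@(ray(f,u,v,z)-p)).round(1)
h=cv2.cvtColor(f["color"],cv2.COLOR_RGB2HSV)
for u in (230,280,330):
    print(u,[(v,*h[v,u]) for v in range(178,213,2)])
g=cv2.medianBlur((h[...,1]<60).astype(np.uint8)*(h[...,2]<140).astype(np.uint8),3)
for v in (190,195,200,205):
    u=np.nonzero(g[v,190:370])[0]+190; print(v,u.min(),u.max(),T(u.min()-.5,v,20),T(u.max()+.5,v,20))
print(T(280,184,20),T(280,184,26),T(202,209,p[2]-20.2),T(355,209,p[2]-20.2))
E
```

```text
[ 485.73039422 -126.50250254   82.42231836]
230 [(178, np.uint8(17), np.uint8(119), np.uint8(122)), (180, np.uint8(16), np.uint8(113), np.uint8(120)), (182, np.uint8(9), np.uint8(23), np.uint8(76)), (184, np.uint8(11), np.uint8(25), np.uint8(81)), (186, np.uint8(17), np.uint8(22), np.uint8(81)), (188, np.uint8(176), np.uint8(22), np.uint8(83)), (190, np.uint8(10), np.uint8(30), np.uint8(77)), (192, np.uint8(11), np.uint8(25), np.uint8(82)), (194, np.uint8(10), np.uint8(28), np.uint8(82)), (196, np.uint8(9), np.uint8(31), np.uint8(81)), (198, np.uint8(8), np.uint8(26), np.uint8(79)), (200, np.uint8(13), np.uint8(30), np.uint8(77)), (202, np.uint8(4), np.uint8(23), np.uint8(76)), (204, np.uint8(10), np.uint8(20), np.uint8(76)), (206, np.uint8(7), np.uint8(31), np.uint8(74)), (208, np.uint8(8), np.uint8(154), np.uint8(78)), (210, np.uint8(10), np.uint8(148), np.uint8(81)), (212, np.uint8(8), np.uint8(154), np.uint8(101))]
280 [(178, np.uint8(16), np.uint8(119), np.uint8(126)), (180, np.uint8(16), np.uint8(122), np.uint8(125)), (182, np.uint8(13), np.uint8(24), np.uint8(74)), (184, np.ui
[... 1181 characters left out ...]
t8(10), np.uint8(26), np.uint8(117)), (198, np.uint8(10), np.uint8(27), np.uint8(114)), (200, np.uint8(5), np.uint8(29), np.uint8(115)), (202, np.uint8(9), np.uint8(21), np.uint8(121)), (204, np.uint8(10), np.uint8(25), np.uint8(123)), (206, np.uint8(11), np.uint8(25), np.uint8(114)), (208, np.uint8(8), np.uint8(120), np.uint8(91)), (210, np.uint8(8), np.uint8(155), np.uint8(84)), (212, np.uint8(9), np.uint8(159), np.uint8(106))]
190 210 349 [ 30.4 -38.4  62.3] [30.5 40.  62.2]
195 211 348 [ 27.5 -38.   62.3] [27.6 39.6 62.2]
200 211 348 [ 24.6 -38.1  62.3] [24.7 39.8 62.3]
205 211 347 [ 21.6 -38.3  62.3] [21.8 39.4 62.3]
[33.9  1.1 62.2] [35.4  1.  56.2] [ 32.4 -34.3  20. ] [32.5 34.6 20. ]
```

Emit:
{"method": "step_arm", "body": {
  "increments": [
    [[1,0.007,0.0023,0,0.003],[1,0,0,0.02,0],[1,0,0,0.03,0],[1,0,0,0.03,0],[1,0,0,0.015,0],[1,0,0,0,0],[1,0,0,0,0],[1,0,0,0,0]]
  ]
}}

```text
time_s: 11.45
tool_pos: [490.7, -128.1, 57.0]
tool_rot: [[0.999, 0.038, 0.0], [0.038, -0.999, 0.0], [0.0, -0.0, -1.0]]
ft_force: [0.6, -1.1, -1.4]
grip_width: 0.319
gripper_force: 20.0
```

```bash
python3 - <<'E'
from h import *
to([488,-127.4,48.2],-87.8)
f=vision.grab_frame("wrist"); save(f,"w5.png")
f=vision.grab_frame("wrist")
to([488,-127.4,48.2],-87.8)
E
```

```text
t 11.45 pos [ 490.7 -128.1   57. ] yaw_y -87.8 width 0.319 F [ 0.6 -1.1 -1.4] q [-24.  18.  38. 114. -14.  52. -66.]
shift [-0.0089 -0.0025  0.0293] turn -0.0
t 11.55 pos [ 490.7 -128.    57. ] yaw_y -87.8 width 0.319 F [ 0.4 -0.3 -2. ] q [-24.  18.  38. 114. -14.  52. -66.]
shift [-0.0088 -0.0024  0.0292] turn -0.0001
```

View pics/w5.png

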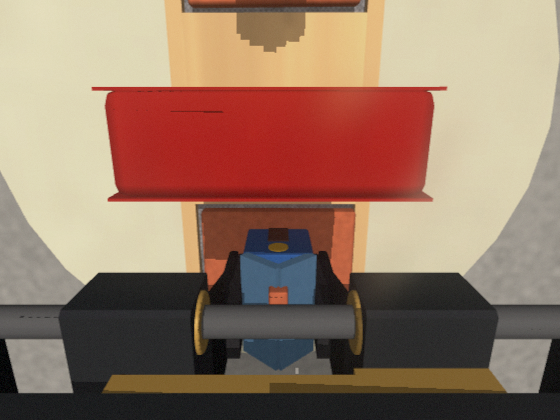

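```bash
python3 - <<'E'
from h import *
f=vision.grab_frame("wrist"); s=arm.state();R=np.array(s["tool_rot"]);p=np.array(s["tool_pos"]); print(p)
T=lambda u,v,z:(R.T@(ray(f,u,v,z)-p)).round(1)
h=cv2.cvtColor(f["color"],cv2.COLOR_RGB2HSV).astype(int)
for u in (220,255,300,335): print(u,[(v,*h[v,u]) for v in range(198,214)])
for v in (215,240,265):print(v,[(u,*h[v,u]) for u in list(range(192,206))+list(range(350,364))])
print("rim",[(v,T(280,v,26)[0],T(280,v,28.8)[0]) for v in (201,203,205,207)], "top",T(280,211,36.8))
print("y26",[(u,T(u,215,26)[1]) for u in (196,198,200,356,358,360)],"y36.8",[(u,T(u,215,36.8)[1]) for u in (202,203,354,355)])
E
```

```text
[ 490.63339055 -128.00097365   56.95073191]
220 [(198, np.int64(1), np.int64(197), np.int64(141)), (199, np.int64(1), np.int64(210), np.int64(171)), (200, np.int64(2), np.int64(201), np.int64(171)), (201, np.int64(4), np.int64(179), np.int64(157)), (202, np.int64(17), np.int64(119), np.int64(135)), (203, np.int64(15), np.int64(113), np.int64(129)), (204, np.int64(11), np.int64(61), np.int64(100)), (205, np.int64(0), np.int64(26), np.int64(87)), (206, np.int64(0), np.int64(23), np.int64(88)), (207, np.int64(0), np.int64(40), np.int64(90)), (208, np.int64(8), np.int64(166), np.int64(86)), (209, np.int64(7), np.int64(165), np.int64(88)), (210, np.int64(7), np.int64(146), np.int64(96)), (211, np.int64(8), np.int64(163), np.int64(103)), (212, np.int64(8), np.int64(167), np.int64(116)), (213, np.int64(8), np.int64(164), np.int64(121))]
255 [(198, np.int64(0), np.int64(213), np.int64(138)), (199, np.int64(1), np.int64(214), np.int64(173)), (200, np.int64(2), np.int64(205), np.int64(172)), (201, np.int64(5), np.int64(178), np.int64(159)), (202, np.int64(15), np.int64(116), np.int64(138)), (2
[... 6161 characters left out ...]
 np.int64(114), np.int64(220)), (360, np.int64(17), np.int64(114), np.int64(222)), (361, np.int64(16), np.int64(114), np.int64(221)), (362, np.int64(16), np.int64(115), np.int64(221)), (363, np.int64(17), np.int64(113), np.int64(221))]
rim [(201, np.float64(33.0), np.float64(33.8)), (203, np.float64(32.0), np.float64(32.8)), (205, np.float64(31.0), np.float64(31.8)), (207, np.float64(29.9), np.float64(30.8))] top [31.3  1.3 20.2]
y26 [(196, np.float64(-39.7)), (198, np.float64(-38.8)), (200, np.float64(-37.8)), (356, np.float64(38.6)), (358, np.float64(39.6)), (360, np.float64(40.6))] y36.8 [(202, np.float64(-34.5)), (203, np.float64(-34.0)), (354, np.float64(35.3)), (355, np.float64(35.8))]
```

Emit:
{"method": "step_arm", "body": {
  "increments": [
    [[1,-0.0075,-0.003,0,0],[1,0,0,0,0],[1,0,0,0,0],[1,0,0,0.01,0],[1,0,0,0.008,0],[1,0,0,0,0],[1,0,0,0,0],[1,0,0,0,0]]
  ]
}}

```text
time_s: 12.4
tool_pos: [488.2, -127.2, 51.3]
tool_rot: [[0.999, 0.038, 0.0], [0.038, -0.999, 0.0], [0.0, -0.0, -1.0]]
ft_force: [0.3, 0.9, -2.1]
grip_width: 0.321
gripper_force: 20.0
```

Emit:
{"method": "step_arm", "body": {
  "increments": [
    [[1,0,0,0.003,0],[1,0,0,0.003,0],[1,0,0,0.002,0],[1,0,0,0,0],[1,0,0,0,0],[1,0,0,0,0],[1,0,0,0,0],[1,0,0,0,0]]
  ]
}}

```text
time_s: 13.2
tool_pos: [488.2, -127.1, 48.9]
tool_rot: [[0.999, 0.038, 0.0], [0.038, -0.999, 0.0], [0.0, -0.0, -1.0]]
ft_force: [0.5, -0.2, -1.2]
grip_width: 0.321
gripper_force: 20.0
```

Emit:
{"method": "step_arm", "body": {
  "increments": [
    [[1,0,0,0.001,0],[1,0,0,0.001,0],[1,0,0,0,0],[0.6,0,0,0,0],[0.5,0,0,0,0],[0.4,0,0,0,0],[0.2,0,0,0,0],[0,0,0,0,0]]
  ]
}}

```text
time_s: 14.0
tool_pos: [488.2, -127.2, 48.3]
tool_rot: [[0.999, 0.038, 0.0], [0.038, -0.999, 0.0], [0.0, -0.0, -1.0]]
ft_force: [0.5, -0.3, -0.5]
grip_width: 0.675
gripper_force: 0.0
```

Emit:
{"method": "step_arm", "body": {
  "increments": [
    [[0,0,0,0,0],[0,0,0,0,0],[0,0,0,0,0],[0,0,0,0,0],[0,0,0,-0.05,0],[0,0,0,-0.1,0],[0,0,0,-0.13,0],[0,0,0,-0.13,0]]
  ]
}}

```text
time_s: 14.8
tool_pos: [487.7, -127.3, 172.5]
tool_rot: [[0.999, 0.038, -0.001], [0.038, -0.999, -0.0], [-0.001, 0.0, -1.0]]
ft_force: [1.3, 0.9, 0.4]
grip_width: 0.997
gripper_force: 0.0
```

Emit:
{"method": "step_arm", "body": {
  "increments": [
    [[0,-0.1,0,-0.1,0],[0,-0.1,0,-0.03,0],[0,-0.05,0,0,0],[0,0,0,0,0],[0,0,0,0,0],[0,0,0,0,0],[0,0,0,0,0],[0,0,0,0,0]]
  ]
}}

```text
time_s: 15.6
tool_pos: [413.5, -130.1, 210.0]
tool_rot: [[0.999, 0.038, -0.001], [0.038, -0.999, -0.001], [-0.001, 0.001, -1.0]]
ft_force: [-0.7, 0.9, -0.1]
grip_width: 1.003
gripper_force: 0.0
```

```bash
python3 - <<'E'
from h import *
f=vision.grab_frame("wrist"); save(f,"w6.png")
for q in("blue_house","empty_pocket","full_pocket","red_house","handle","carrier"): print(q,[(round(d["p"],2),w(f,d["xyz"]).round(1)) for d in finder.spot_point(f,q)[:2]])
to([563.5,-124.5,240],2.2)
E
```

```text
blue_house [(0.98, array([ 491. , -128.4,   18.1]))]
empty_pocket []
full_pocket []
red_house []
handle []
carrier [(0.91, array([ 563.1, -121.8,    8.7]))]
t 15.95 pos [ 413.2 -130.   210.3] yaw_y -87.8 width 0.999 F [-0.1  0.   0.3] q [-31.  -8.  40. 115.   6.  71. -81.]
shift [ 0.5012  0.0008 -0.099 ] turn -1.0
```

View pics/w6.png

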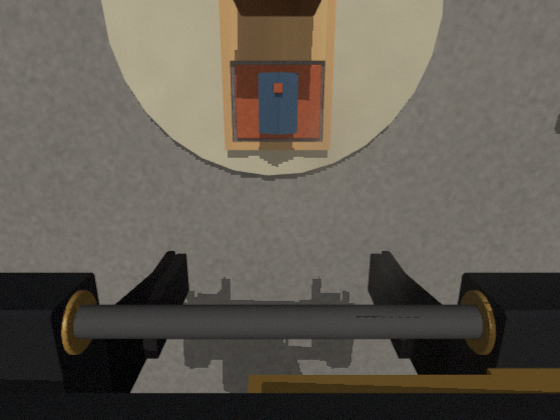

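The blue house sits square in the pocket, with its slab centred at (278,100) and an even gap all round. Next is the handle.

Emit:
{"method": "step_arm", "body": {
  "increments": [
    [[0,0.08,0,0,0],[0,0.13,0,0,0],[0,0.13,0,0,0],[0,0.1,0,0,0],[0,0.062,0,0,0],[0,0,0,0,-0.08],[0,0,0,0,-0.09],[0,0,0,0,-0.09]]
  ]
}}

```text
time_s: 16.75
tool_pos: [563.8, -124.2, 210.0]
tool_rot: [[0.899, 0.437, -0.001], [0.437, -0.899, -0.0], [-0.001, 0.0, -1.0]]
ft_force: [-0.5, 0.6, -0.0]
grip_width: 0.998
gripper_force: 0.0
```

Emit:
{"method": "step_arm", "body": {
  "increments": [
    [[0,0,0,0,-0.09],[0,0,0,0,-0.09],[0,0,0,0,-0.09],[0,0,0,0,-0.09],[0,0,0,0,-0.09],[0,0,0,0,-0.09],[0,0,0,0,-0.09],[0,0,0,0,-0.09]]
  ]
}}

```text
time_s: 17.55
tool_pos: [563.7, -124.2, 210.2]
tool_rot: [[-0.013, 1.0, -0.0], [1.0, 0.013, 0.0], [0.0, -0.0, -1.0]]
ft_force: [-0.2, 0.1, -0.1]
grip_width: 0.999
gripper_force: 0.0
```

Emit:
{"method": "step_arm", "body": {
  "increments": [
    [[0,0,0,0,-0.02],[0,0,0,0,0],[0,0,0,0,0],[0,0,0,0,0],[0,0,0,0,0],[0,0,0,0,0],[0,0,0,0,0],[0,0,0,0,0]]
  ]
}}

```text
time_s: 18.35
tool_pos: [563.7, -124.2, 210.3]
tool_rot: [[-0.038, 0.999, 0.0], [0.999, 0.038, 0.0], [0.0, 0.0, -1.0]]
ft_force: [0.4, -0.2, -0.5]
grip_width: 0.998
gripper_force: 0.0
```

```bash
python3 - <<'E'
from h import *
to([563.9,-125,117],2.2)
f=vision.grab_frame("wrist"); save(f,"w7.png"); s=arm.state()
h=cv2.cvtColor(f["color"],cv2.COLOR_RGB2HSV); m=(((h[...,0]<4)|(h[...,0]>175))&(h[...,1]>170)).astype(np.uint8)
c=pix(f,[564,-125,132]); n,l,st,ce=cv2.connectedComponentsWithStats(m); i=1+np.argmax(st[1:,4]); print(c,st[i],ce[i],rect(f,(l==i),132))
print(finder.spot_point(f,"handle")[:1] and w(f,finder.spot_point(f,"handle")[0]["xyz"]))
E
```

```text
t 18.35 pos [ 563.7 -124.2  210.3] yaw_y 2.2 width 0.998 F [ 0.4 -0.2 -0.5] q [-17.  15.  30.  95.  -8.  72.  16.]
shift [-0.0026  0.0005  0.311 ] turn -0.0
[276.93383453 229.83049195] [262 211  18  27 118] [267.50847458 221.83050847] (((559.7785034179688, -121.3568115234375), (10.6055908203125, 17.37252426147461), 1.524965763092041), 118)
[ 563.8812392 -128.0878024  117.2462157]
```

View pics/w7.png

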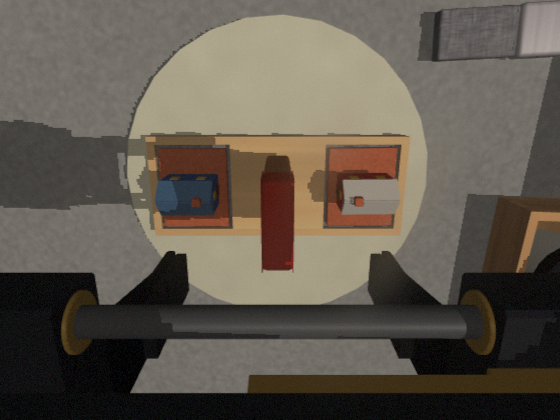

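Both houses are seated at (193,188) and (362,188), and the handle (262–293, 172–272) is midway between the fingers. I'll descend and grip.

Emit:
{"method": "step_arm", "body": {
  "grip_force": 50,
  "increments": [
    [[0,-0.003,0,0.04,0],[0,0,0,0.09,0],[0,0,0,0.1,0],[0,0,0,0.06,0],[0,0,0,0.02,0],[0,0,0,0,0],[0,0,0,0,0],[0.4,0,0,0,0]]
  ]
}}

```text
time_s: 19.3
tool_pos: [564.4, -125.4, 118.4]
tool_rot: [[-0.038, 0.999, 0.002], [0.999, 0.038, -0.0], [-0.0, 0.002, -1.0]]
ft_force: [-0.4, 0.4, -0.2]
grip_width: 0.957
gripper_force: 0.0
```

Emit:
{"method": "step_arm", "body": {
  "increments": [
    [[0.5,0,0,0,0],[0.6,0,0,0,0],[0.7,0,0,0,0],[0.75,0,0,0,0],[0.8,0,0,0,0],[0.85,0,0,0,0],[1,0,0,0,0],[1,0,0,0,0]]
  ]
}}

```text
time_s: 20.1
tool_pos: [563.8, -125.2, 117.3]
tool_rot: [[-0.038, 0.999, 0.0], [0.999, 0.038, 0.0], [0.0, 0.0, -1.0]]
ft_force: [0.5, -0.3, -0.6]
grip_width: 0.265
gripper_force: 0.0
```

Emit:
{"method": "step_arm", "body": {
  "increments": [
    [[1,0,0,0,0],[1,0,0,0,0],[1,0,0,0,0],[1,0,0,0,0],[1,0,0,0,0],[1,0,0,0,0],[1,0,0,0,0],[1,0,0,0,0]]
  ]
}}

```text
time_s: 20.9
tool_pos: [563.6, -125.2, 117.3]
tool_rot: [[-0.038, 0.999, -0.0], [0.999, 0.038, 0.0], [0.0, -0.0, -1.0]]
ft_force: [-1.8, 0.2, 2.2]
grip_width: 0.225
gripper_force: 50.0
```

Emit:
{"method": "step_arm", "body": {
  "increments": [
    [[1,0,0,-0.004,0],[1,0,0,-0.008,0],[1,0,0,-0.013,0],[1,0,0,-0.02,0],[1,0,0,-0.025,0],[1,0,0,-0.03,0],[1,0,0,-0.03,0],[1,0,0,-0.03,0]]
  ]
}}

```text
time_s: 21.7
tool_pos: [563.9, -125.2, 166.4]
tool_rot: [[-0.038, 0.999, 0.001], [0.999, 0.038, 0.0], [0.0, 0.001, -1.0]]
ft_force: [0.5, 0.8, -7.4]
grip_width: 0.221
gripper_force: 50.0
```

Emit:
{"method": "step_arm", "body": {
  "increments": [
    [[1,0,0,-0.03,0],[1,0,0,-0.03,0],[1,0,0,-0.03,0],[1,0,0,-0.03,0],[1,0,0,-0.03,0],[1,0,0,-0.03,0],[1,0,0,-0.03,0],[1,0,0,-0.03,0]]
  ]
}}

```text
time_s: 22.5
tool_pos: [563.7, -125.2, 238.1]
tool_rot: [[-0.038, 0.999, -0.0], [0.999, 0.038, 0.0], [0.0, -0.0, -1.0]]
ft_force: [-0.5, 0.2, -6.5]
grip_width: 0.223
gripper_force: 50.0
```

Emit:
{"method": "step_arm", "body": {
  "increments": [
    [[1,0,0,-0.03,0],[1,0,0,-0.025,0],[1,0,0,-0.02,0],[1,0,0,-0.013,0],[1,0,0,-0.008,0],[1,0,0,-0.004,0],[1,0,0,0,0],[1,0,0,0,0]]
  ]
}}

```text
time_s: 23.3
tool_pos: [563.6, -125.1, 267.0]
tool_rot: [[-0.038, 0.999, -0.0], [0.999, 0.038, 0.0], [0.0, -0.0, -1.0]]
ft_force: [-0.3, -1.0, -7.1]
grip_width: 0.227
gripper_force: 50.0
```

Emit:
{"method": "step_arm", "body": {
  "increments": [
    [[1,0,0,0,0],[1,0,0,0,0],[1,0,0,0,0],[1,0,0,0,0],[1,0,0,0,0],[1,0,0,0,0],[1,0,0,0,0],[1,0,0,0,0]]
  ]
}}

```text
time_s: 24.1
tool_pos: [563.8, -125.2, 267.3]
tool_rot: [[-0.038, 0.999, -0.0], [0.999, 0.038, 0.0], [0.0, -0.0, -1.0]]
ft_force: [0.2, -0.8, -8.2]
grip_width: 0.225
gripper_force: 50.0
```

```bash
python3 - <<'E'
from h import *
for n in ("side","wrist"):
    f=vision.grab_frame(n)
    for q in("handle","carrier","blue_house","empty_pocket","red_house","full_pocket"): print(n,q,[(round(d["p"],2),w(f,d["xyz"]).round(1)) for d in finder.spot_point(f,q)[:1]])
to([563.6,-125.2,267],2.2); print(arm.state()["wrist_torque"],np.abs(arm.state()["dq"]).max())
E
```

```text
side handle [(0.94, array([ 568.4, -124.1,  266.4]))]
side carrier [(0.94, array([ 563.9, -125.1,  162.8]))]
side blue_house [(0.7, array([380.6, 197.6,   0.9]))]
side empty_pocket [(0.95, array([ 489.5, -126.2,  170.4]))]
side red_house [(0.66, array([ 641.8, -122.3,  171.1]))]
side full_pocket [(0.74, array([ 640.3, -121.7,  169.6]))]
wrist handle [(0.73, array([ 563.9, -125.3,  265.4]))]
wrist carrier [(0.66, array([ 564.3, -124.6,  159.9]))]
wrist blue_house [(0.57, array([ 495.5, -125.6,  168.5]))]
wrist empty_pocket []
wrist red_house [(0.91, array([ 641.6, -119.9,  168.9]))]
wrist full_pocket []
t 24.8 pos [ 563.8 -125.2  267.3] yaw_y 2.2 width 0.223 F [ 0.5 -0.5 -7. ] q [-18.  13.  30.  90.  -7.  78.  16.]
shift [-0.0001 -0.0006  0.001 ] turn 0.0
[-0.05488884  0.10330842 -0.02093781] 0.08586266553142666
```

The carrier is level at 162 mm with the full 7.4 N load, and both houses are seated. I'm handing the job in.

```bash
python3 -c "
from plant import arm
print(arm.job_done())"
```

```text
the job is handed in; nothing more can be done
None
```

I set the blue house in the empty pocket, lifted the loaded carrier level to about 15 cm above the bat, and handed the job in while holding it there; no verdict came back.

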